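# Shut the plate reader and start it

### The job

Start a reading on the plate reader using only your fingertips: gently push the loaded tray all the way in, then push the raised hood down until it is fully shut, and then press in the larger of the two buttons on the control box and let it come back up. Push, never grasp or slam: the well plate must ride in seated in its tray without being touched, the smaller button must not be pressed, and everything else on the bench must be left where it stands.

Things in the scene. Friction and masses are not known exactly. Their poses are not given: they have to be found in the camera images.
- reader: compact white plate reader fixed to the bench. Origin: bench level, mid chamber; x points from the tray front to the rear, y left, z up. Open-topped chamber, walls 80 mm high, from x -75 to +75 mm, y out to +-86; behind it a rear block 82 mm high, x +75 to +145. The hood is hinged in front of the rear block; the tray comes out at the front (-x)
- tray (a joint): travel of the tray, m: 0 fully in (hard stop), grows outward to the reader's -x (0.08 at the start, stop at 0.10). About 1.5 N friction; it stays where left. White front panel 172 mm wide (y), from 22 to 78 mm above the bench, with a solid black push bar in its middle, 80 wide (y), 26 high, 18 mm proud of the panel
- tray_push (a point): centre of the push bar's front face (the face to push on, towards the reader's +x), 52 mm above the bench; axes as the reader's. With the tray fully in it lies at x -105 mm of the reader's origin
- hood (a joint): opening of the hood in rad: 0 fully shut (level), larger is raised (0.6 to 0.9 at the start, stop at 1.3). Stiff hinge: it stays at any angle, and takes about 1 to 3 N near the free edge to push down; hard stop at 0
- hood_hinge (a point): middle of the hood's hinge line, which runs along the reader's y; at the reader's x +75 mm, 82 mm above the bench. Its axes are the hood's: x from the free edge to the hinge, z out of its top face (equal to the reader's axes when shut)
- hood_top (a point): point on the hood's top (outer) face to push on: mid width, 25 mm in from the free edge; 125 mm from the hinge along the hood's -x, 23 mm above it along the hood's z; axes as hood_hinge. The hood is a dark shell 150 (x) by 168 (y) by 23 mm; raised, its free edge (towards the robot) is high and the top face slopes down to the hinge
- plate: loose clear 24-well plate, 85.5 (x) by 127.8 (y) by 14.4 mm high, about 70 g; origin: centre of its underside, 29 mm above the bench. It lies in the tray between rims 6 mm high with 2 to 3 mm play; seated, its origin is 102.5 mm behind (reader's +x) and 23 mm below tray_push
- console: grey control box fixed to the bench to the left or the right of the reader, 90 (x) by 130 (y) by 30 mm high, with two white round buttons in black housings on top. Origin: centre of its underside. The larger button is 32 mm to its +y, the smaller 36 mm to its -y
- start_top (a point): centre of the top of the larger button (32 mm across); pressed straight down. In its up position 52 mm above the bench
- start (a joint): travel of the larger button in m: 0 up, 0.006 fully down (takes 5 N); it springs back up when released
- stop_top (a point): centre of the top of the smaller button (18 mm across), 68 mm from the larger one; not to be pressed. 52 mm above the bench
- stop (a joint): travel of the smaller button in m: 0 up, 0.006 fully down
- tip_box: bystander: loose closed box of pipette tips, blue with clear top, 85 by 120 by 61 mm; stands on the other side of the reader from the control box. Origin: centre of underside
- tube_rack: bystander: loose pink tube rack, 50 by 120 by 50 mm, tubes standing up to 72 mm; origin: centre of underside
- bottle: bystander: white bottle, 60 mm diameter, 130 high; origin: centre of underside
- jar: bystander: amber jar, 56 mm diameter, 70 high; origin: centre of underside
- vial: bystander: small glass vial, 36 mm diameter, 60 high, beside the reader; origin: centre of underside
- dish: bystander: flat round culture dish, 88 mm diameter, 13 high; origin: centre of underside
- marker: bystander: marker pen lying on the bench, 142 mm long, 15 thick; origin: on the bench under its barrel
Mind the look-alikes: they are no part of the job. Leave any purple look-alike of the console alone.

How it is judged:
On the way, in this order (a step that is already met when the one before it is completed fails the run):
1. the tray is fully in (within 4 mm) (value of joint tray below 0.004 m), for 0.2 s.
2. the hood is fully shut (within 0.04 rad), the tray still in (value of joint hood below 0.04 rad and value of joint tray below 0.004 m), for 0.2 s.
3. the larger button is pressed in (at least 4 mm) (all of step 2 and value of joint start above 0.004 m), for 0.1 s.
At the end, for the whole second after the job is handed in: Tray fully in (within 4 mm), hood shut (within 0.04 rad), both having been done in that order before the larger button was pressed at least 4 mm; the button is up again, the plate at rest in its nest (within 5 mm) and every bystander within 20 mm of where it stood (all of step 2 and value of joint start below 0.0015 m and x of plate in the frame of tray_push between 0.0975 and 0.1075 m and y of plate in the frame of tray_push between -0.005 and 0.005 m and z of plate in the frame of tray_push between -0.028 and -0.018 m and linear speed of plate below 0.02 m/s and distance of each of tip_box, tube_rack, bottle, jar, vial, dish, marker from where it was at the start of the episode below 0.02 m); the robot touches nothing.
It fails at once if the smaller button is pressed (3 mm or more) (value of joint stop above 0.003 m).
It fails at once if the well plate leaves its nest in the tray (5 mm off in any direction, or lifted) (not (x of plate in the frame of tray_push between 0.0975 and 0.1075 m and y of plate in the frame of tray_push between -0.005 and 0.005 m and z of plate in the frame of tray_push between -0.028 and -0.018 m)).
It fails at once if the robot touches the well plate (over 0.5 N) (contact force between any of the fingers, the arm and plate above 0.5 N).
It fails at once if the tray (over 0.5 m/s) or the hood (over 3 rad/s) is slammed (velocity of joint tray below -0.5 m/s or velocity of joint hood below -3 rad/s).
It fails at once if a bystander is shifted or lifted by more than 20 mm (distance of any of tip_box, tube_rack, bottle, jar, vial, dish, marker from where it was at the start of the episode above 0.02 m).
It also fails if it takes over 64 s, if anything falls off the work surface, if the arm or the gripper's body presses on something with over 40 N, if the wrist force passes 120 N, or if a joint passes its speed limit or range.

### The arm

A 6-joint arm with a two-finger parallel gripper is mounted at the origin on the work surface. World frame = base frame: x ahead of the robot, y to its left, z up, the work surface at z = 0. Lengths are in m, angles in rad, forces in N, time in s.
With the tool pointing down it reaches from about 0.425 to 0.95 m from the base axis. Payload 14.7 kg.
Tool frame: the origin (TCP) lies on the centre line of the jaws, within the pads' length; the fingertips stand 17 mm ahead of it and the grasp point (between the pads) lies 2 mm behind it; z points along the fingers, y is the line along which they close (so a half turn about z gives the same grasp; the last joint's range is limited). The gripper opens to 85 mm and grips with 20 to 120 N. Pads are 22 mm wide; open, the fingers measure 114 mm over their backs; the gripper's body (76 mm by 85 mm) begins 54 mm behind the grasp point. The pads swing forward as they close: fully open they stand 13 mm farther back than shut.
Start: joints at [1.145, 0.48, 1.596, -0, 1.065, -0.047], TCP at [0.24, 0.604, 0.248] pointing down, gripper open.
Joint ranges: [-2.75, 2.75], [-0.82, 2.05], [0.23, 2.67], [-1.56, 4.7], [0.09, 2.69], [-2.92, 2.92]. Speed limits (rad/s): [1.89, 1.89, 2.39, 3.01, 3.01, 3.01].

### API

Orientations are given as a rotation vector (axis times angle).
In Python, from bench import bot gives the robot as it stands. The module is installed in compiled form; this text tells all that it offers. Calls block until the motion is done:
- bot.goto(position, orientation): joint-space move of the TCP to a pose.
- bot.move_l(position, rot=None, feed=0.15, max_force=None): straight line of the TCP; rot=None keeps the orientation; feed is the mean speed in m/s. With max_force (N) it stops when the force on the tool has changed by that much, and returns True; else False.
- bot.move_joints(angles): joint-space move.
- bot.grip(opening, newtons=None): finger opening in m; newtons is the grip in N (None keeps the last); returns when the fingers have stopped.
- bot.dwell(seconds).
- bot.inverse_kinematics(position, orientation): joint angles nearest the present ones, or None.
- bot.sense(): the state.
- bot.snapshot(name): name is "scene" or "top"; returns the picture (400x640x3 uint8, blue, green, red); there is no depth.
- bot.camera_model(name): a dict with "fx", "fy", "cx", "cy" (pixels), "world_to_cam" (4x4, takes a point from world to camera coordinates). Camera axes: x right, y down, z forward; pixel columns grow to the right and rows downward; lengths in m; the calibration is good to about 2 mm. A picture is of the moment at which its call begins. camera_model takes no time and is no camera call.
A pose or a line that the arm cannot do raises bot.PlanningError and nothing moves.
- bot.finish_job(): hands the job in; it is judged then, once.
The state is a dict: "time_s": time; "joint_positions": joint angles; "joint_vel": joint speeds; "joint_efforts": joint torques, N m; "eef_pos": TCP position; "tool_rot": TCP orientation; "wrist_force": force on the tool from outside, world axes, zero at the start; "ft_torque": the same for the moment, N m; "gripper_width": finger opening in m; "gripper_force": force on a finger pad.
Only numpy, scipy, OpenCV 4.12 (cv2) and the standard library are available. Lean on these libraries where they do the work, as an engineer would, in place of code of your own. Each camera call takes 0.05 s, during which the arm holds its last target. There are 200 camera calls.

## Working session

There is one attempt and no reset: what is moved stays moved. The work goes in short steps, each a Python script; the robot and the scene stay as the last script left them, time stands still between calls to the robot, and variables do not carry over. Pictures are saved under pics/ and viewed, at most 10 in all, crops included, and the job is handed in when it is done.

```bash
mkdir -p pics; python3 - <<'E'
from bench import bot
import cv2,numpy as np
for n in("scene","top"):
    cv2.imwrite(f"pics/{n}0.png",bot.snapshot(n)); m=bot.camera_model(n)
    print(n,m['fx'],m['fy'],m['cx'],m['cy']);print(np.round(m['world_to_cam'],3).tolist())
print(bot.sense())
E
```

```text
scene 487.5413609588077 487.5413609588077 312.55336445311366 207.92545385321046
[[-0.145, 0.989, 0.009, 0.073], [0.836, 0.128, -0.533, -0.423], [-0.529, -0.07, -0.846, 1.712], [0.0, 0.0, 0.0, 1.0]]
top 408.8475152211884 408.8475152211884 321.1988495730768 202.49675259063756
[[0.017, -1.0, 0.023, -0.001], [-0.997, -0.018, -0.075, 0.536], [0.076, -0.022, -0.997, 1.145], [0.0, 0.0, 0.0, 1.0]]
{'time_s': 0.1, 'joint_positions': array([ 1.14539453e+00,  4.80764356e-01,  1.59680129e+00,  1.28257615e-05,
        1.06508985e+00, -4.65973126e-02]), 'joint_vel': array([ 3.11683279e-04, -8.17061814e-04, -3.60049910e-04, -1.47082057e-04,
       -2.00200052e-03,  1.81584436e-05]), 'joint_efforts': array([ 8.06961862e-05, -9.52252722e+01, -4.31035173e+01,  2.20266661e-04,
        5.14661253e-03,  5.39551866e-05]), 'eef_pos': array([0.24021065, 0.60361846, 0.24774322]), 'tool_rot': array([-5.91434167e-01, -3.08515438e+00,  1.61897501e-03]), 'wrist_force': array([-0.43073628, -0.42265276,  0.61986067]), 'ft_torque': array([ 0.00575695, -0.01219974,  0.00594851]), 'gripper_force': 0.0, 'gripper_width': 0.08544332323303672}
```

View pics/scene0.png

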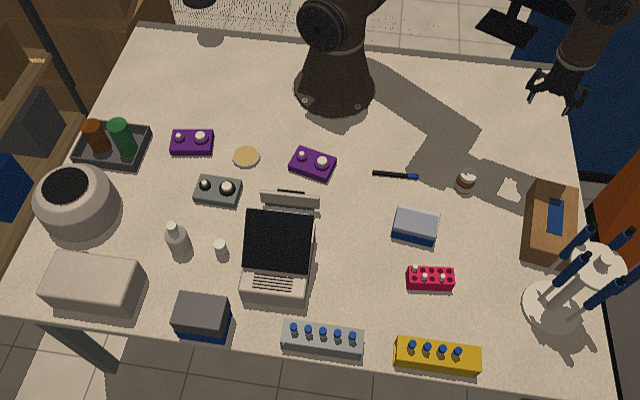

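View pics/top0.png

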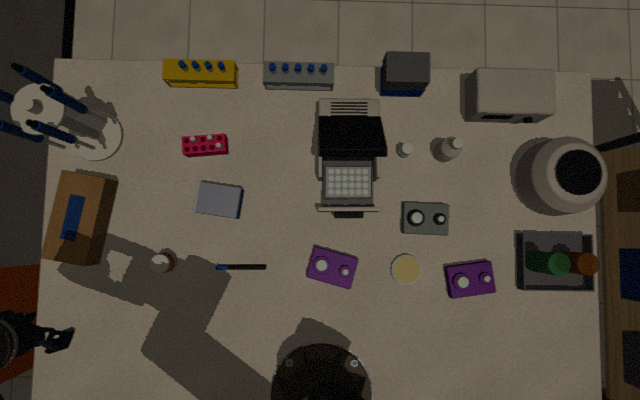

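The top view shows the white reader with its tray front at about (348,209) and the hood's dark face around (350,137). The grey console is at (425,218), with the larger button at (416,218) and the smaller at (440,219). Possible mix-ups are the purple boxes at (332,267) and (470,279), which I'll leave alone. The grey console fits the description.

```bash
python3 - <<'E'
import cv2
a=cv2.imread("pics/top0.png")[90:240,300:460]
cv2.imwrite("pics/c1.png",cv2.resize(a,None,fx=4,fy=4,interpolation=cv2.INTER_CUBIC)[:600])
a=cv2.imread("pics/scene0.png")[165:315,180:340]
cv2.imwrite("pics/c2.png",cv2.resize(a,None,fx=4,fy=4,interpolation=cv2.INTER_CUBIC))
E
```

```text
(no output)
```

View pics/c1.png

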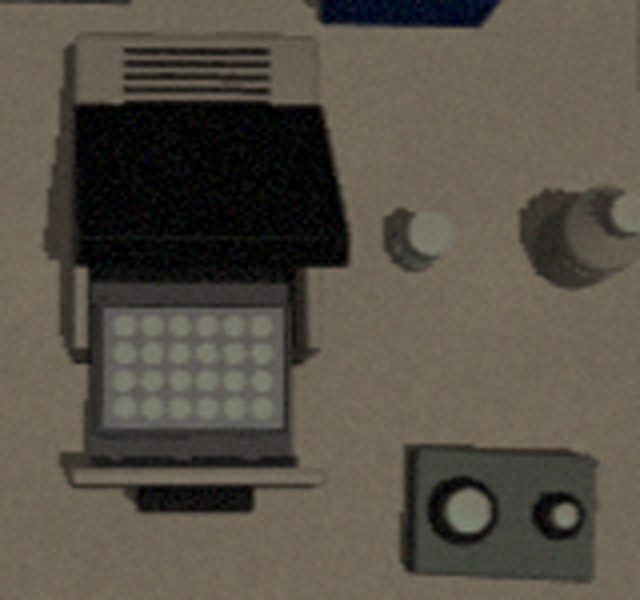

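View pics/c2.png

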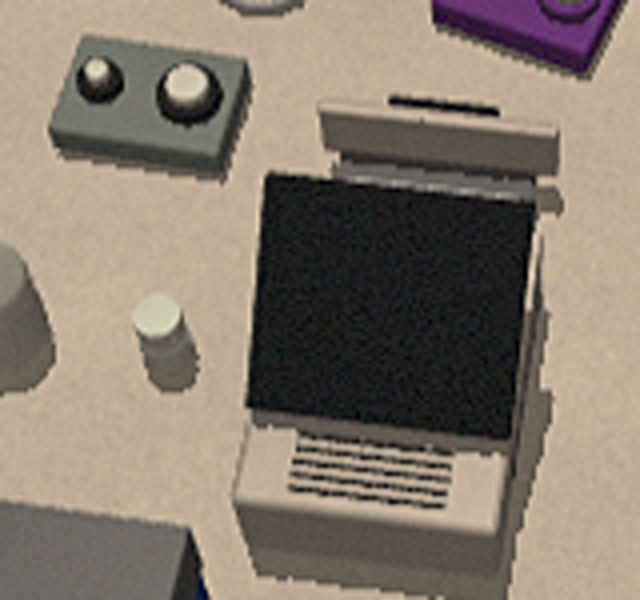

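The crops confirm the grey console: large button at c1 (465,510), small at (565,516). The push bar is at c1 (196,500) and the plate outline runs from (104,307) to (284,430). Next I'll fit all the poses jointly from these points.

```bash
cat > fit.py <<'E'
from bench import bot
import numpy as np
from scipy.optimize import least_squares
M={n:bot.camera_model(n) for n in("scene","top")}
def proj(n,P):
    m=M[n];p=m['world_to_cam']@np.r_[P,1];return np.array([m['fx']*p[0]/p[2]+m['cx'],m['fy']*p[1]/p[2]+m['cy']])
OFF={"top":(300,90),"scene":(180,165)}
def full(n,c):return np.array(OFF[n])+(np.array(c)+.5)/4-.5
def T(x,y,a,P):
    c,s=np.cos(a),np.sin(a);return np.array([x+c*P[0]-s*P[1],y+s*P[0]+c*P[1],P[2]])
def hood(q,X,Y,Z): # raised: free edge (-x) goes up
    return [.075+X*np.cos(q)+Z*np.sin(q),Y,.082-X*np.sin(q)+Z*np.cos(q)]
f=lambda P:(lambda p:T(p[0],p[1],p[2],P))
tr=lambda X,Y,Z:(lambda p:T(p[0],p[1],p[2],[-.105-p[3]+X,Y,Z]))
h=lambda X,Y,Z:(lambda p:T(p[0],p[1],p[2],hood(p[4],X,Y,Z)))
co=lambda P:(lambda p:T(p[5],p[6],p[7],P))
obs=[("top",(79,37),f([.145,.086,.082])),("top",(319,38),f([.145,-.086,.082])),
("top",(325,484),tr(.018,-.086,.022)),("top",(70,486),tr(.018,.086,.022)),
("scene",(322,102),tr(.018,-.086,.078)),("scene",(559,127),tr(.018,.086,.078)),
("scene",(390,96),tr(0,-.04,.065)),("scene",(498,109),tr(0,.04,.065)),
("top",(139,510),tr(0,.04,.039)),("top",(252,510),tr(0,-.04,.039)),
("top",(78,237),h(-.15,.084,.023)),("top",(347,236),h(-.15,-.084,.023)),
("top",(76,105),h(0,.084,.023)),("top",(328,105),h(0,-.084,.023)),
("scene",(266,173),h(-.15,-.084,.023)),("scene",(536,200),h(-.15,.084,.023)),
("scene",(248,408),h(0,-.084,.023)),("scene",(508,438),h(0,.084,.023)),
("top",(465,510),co([0,.032,.052])),("top",(565,516),co([0,-.036,.052])),
("scene",(190,82),co([0,.032,.052])),("scene",(98,71),co([0,-.036,.052])),
("top",(418,447),co([.045,.065,.03])),("top",(596,456),co([.045,-.065,.03])),
("top",(590,580),co([-.045,-.065,.03])),("top",(410,571),co([-.045,.065,.03])),]
res=lambda p:np.concatenate([proj(n,g(p))-full(n,c) for n,c,g in obs])
r=least_squares(res,[.65,-.03,0,.08,.75,.5,-.2,0],loss="soft_l1");p=r.x
if __name__=="__main__":
    print(np.round(p,4))
    for (n,c,g),e in zip(obs,res(p).reshape(-1,2)):print(n,c,np.round(e,1))
    print("push",tr(0,0,.052)(p),"plate",tr(.1025,0,.043)(p),"hoodtop",h(-.125,0,.023)(p),"start",co([0,.032,.052])(p),"stop",co([0,-.036,.052])(p))
    print("plate px exp",(proj("top",tr(.1025,0,.0434)(p))-[300,90]+.5)*4-.5,"seen 194,368")
E
python3 fit.py
```

```text
[ 0.6747 -0.0631  0.0192  0.074   0.7399  0.4968 -0.2872 -0.038 ]
top (79, 37) [-2.1 -0.4]
top (319, 38) [ 0.2 -0.3]
top (325, 484) [-3.4  0.1]
top (70, 486) [ 0.  -0.4]
scene (322, 102) [-1.  -0.8]
scene (559, 127) [-0.1 -0.4]
scene (390, 96) [-0.7 -0.1]
scene (498, 109) [-0.1 -0.3]
top (139, 510) [-0.7 -0.3]
top (252, 510) [-0.5 -0.3]
top (78, 237) [-0.3  0.1]
top (347, 236) [1.2 0.5]
top (76, 105) [-0.5  0.3]
top (328, 105) [-1.5  0.6]
scene (266, 173) [-0.8  0.2]
scene (536, 200) [-0.9  1.1]
scene (248, 408) [-0.7 -0.5]
scene (508, 438) [ 0.1 -0. ]
top (465, 510) [ 0.2 -0.1]
top (565, 516) [-0.5 -0.3]
scene (190, 82) [-0.7 -0.1]
scene (98, 71) [-0.1 -0.9]
top (418, 447) [-1.  -0.5]
top (596, 456) [-0.  -0.2]
top (590, 580) [0.5 0.5]
top (410, 571) [-0.2  0.2]
push [ 0.49574965 -0.06652973  0.052     ] plate [ 0.59823082 -0.06456523  0.043     ] hoodtop [ 0.67290773 -0.06313372  0.1832654 ] start [ 0.4980173  -0.25520735  0.052     ] stop [ 0.49543299 -0.32315823  0.052     ]
plate px exp [192.72212422 362.5968989 ] seen 194,368
```

The fit is good to about 2–3 mm. Now I'll push the tray in with closed fingers, tilted to stay clear of the hood.

```bash
cat > util.py <<'E'
from fit import *
import cv2
from scipy.spatial.transform import Rotation
yaw=p[2]
def rot(t,a=yaw):  # tool down, tips leaning forward by t, turned by yaw a
    return (Rotation.from_euler('z',a)*Rotation.from_matrix(np.array([[-np.cos(t),0,np.sin(t)],[0,1,0],[-np.sin(t),0,-np.cos(t)]]))).as_rotvec()
def tcp(tip,r): return np.asarray(tip)-.017*Rotation.from_rotvec(r).as_matrix()[:,2]
def st(s=''):
    d=bot.sense();tip=d['eef_pos']+.017*Rotation.from_rotvec(d['tool_rot']).as_matrix()[:,2]
    print(s,round(d['time_s'],2),'tip',tip.round(4),'F',d['wrist_force'].round(1),flush=True)
E
python3 - <<'E'
from util import *
bot.grip(0)
r=rot(.26)
P=lambda dx,z: tcp(T(*p[:3],[-.105-p[3]-.011+dx,0,z]),r)
bot.goto(P(-.03,.25),r); st()
bot.move_l(P(-.03,.049),r,feed=.15); st()
print(bot.move_l(P(-.006,.049),r,feed=.05,max_force=8)); st()
print(bot.move_l(P(p[3]-.015,.049),r,feed=.06,max_force=12)); st('near')
print(bot.move_l(P(p[3]+.010,.049),r,feed=.025,max_force=10)); st('end')
cv2.imwrite("pics/t1.png",bot.snapshot("top")[90:240,260:460].repeat(4,0).repeat(4,1))
E
```

```text
3.36 tip [ 0.455 -0.067  0.25 ] F [ 0.2 -0.6  0.1]Traceback (most recent call last):
  File "<stdin>", line 6, in <module>
bench.PlanningError: the arm cannot follow that straight line within its joint ranges
```

```bash
python3 - <<'E'
from util import *
for t in(-.3,-.2,-.1,0,.1,.2):
  for dx in(-.03,-.02,0,p[3]+.01):
    r=rot(t);q=bot.inverse_kinematics(tcp(T(*p[:3],[-.105-p[3]-.011+dx,0,.049]),r),r)
    print(t,round(dx,3),None if q is None else q.round(2))
E
```

```text
-0.3 -0.03 [-0.17  0.64  1.94 -0.07  0.86 -1.7 ]
-0.3 -0.02 [-0.17  0.65  1.91 -0.07  0.88 -1.7 ]
-0.3 0 [-0.16  0.67  1.86 -0.07  0.91 -1.7 ]
-0.3 0.084 [-0.14  0.75  1.66 -0.05  1.03 -1.69]
-0.2 -0.03 [-0.18  0.59  2.01 -0.06  0.73 -1.72]
-0.2 -0.02 [-0.18  0.6   1.99 -0.06  0.75 -1.72]
-0.2 0 [-0.17  0.62  1.95 -0.05  0.77 -1.72]
-0.2 0.084 [-0.15  0.7   1.74 -0.04  0.9  -1.71]
-0.1 -0.03 [-0.2   0.55  2.1  -0.04  0.59 -1.75]
-0.1 -0.02 [-0.19  0.56  2.07 -0.04  0.61 -1.75]
-0.1 0 [-0.18  0.58  2.03 -0.03  0.63 -1.75]
-0.1 0.084 [-0.16  0.65  1.83 -0.03  0.75 -1.73]
0 -0.03 [-0.21  0.52  2.18 -0.    0.45 -1.8 ]
0 -0.02 [-0.21  0.53  2.15 -0.    0.46 -1.8 ]
0 0 [-0.2   0.54  2.11 -0.    0.49 -1.79]
0 0.084 [-0.17  0.62  1.92 -0.    0.61 -1.76]
0.1 -0.03 [-0.23  0.5   2.26  0.09  0.29 -1.9 ]
0.1 -0.02 [-0.23  0.5   2.24  0.08  0.31 -1.89]
0.1 0 [-0.22  0.52  2.19  0.07  0.34 -1.87]
0.1 0.084 [-0.18  0.59  2.01  0.05  0.45 -1.81]
0.2 -0.03 [-0.26  0.48  2.34  0.41  0.14 -2.25]
0.2 -0.02 [-0.25  0.49  2.32  0.36  0.15 -2.19]
0.2 0 [-0.24  0.5   2.28  0.29  0.18 -2.11]
0.2 0.084 [-0.19  0.56  2.09  0.15  0.29 -1.92]
```

```bash
python3 - <<'E'
from util import *
r=rot(.1)
P=lambda dx,z: tcp(T(*p[:3],[-.105-p[3]-.011+dx,0,z]),r)
bot.goto(P(-.03,.2),r); st()
bot.move_l(P(-.03,.049),r,feed=.15); st()
print(bot.move_l(P(-.006,.049),r,feed=.05,max_force=8)); st()
print(bot.move_l(P(p[3]-.015,.049),r,feed=.06,max_force=12)); st('near')
print(bot.move_l(P(p[3]+.010,.049),r,feed=.025,max_force=10)); st('end')
cv2.imwrite("pics/t1.png",bot.snapshot("top")[90:240,260:460].repeat(4,0).repeat(4,1))
E
```

```text
3.7 tip [ 0.4549 -0.0666  0.1991] F [-1.   0.  -0.1]
 4.86 tip [ 0.4553 -0.0675  0.0499] F [ 0.2 -0.7  0. ]
False
 5.49 tip [ 0.4785 -0.0667  0.0488] F [0.1 0.5 0.2]
False
near 6.72 tip [ 0.5437 -0.0656  0.0491] F [ 1.1 -0.7 -0.7]
True
end 7.47 tip [ 0.5623 -0.0651  0.0485] F [-0.5 -0.6 -0.5]
```

View pics/t1.png

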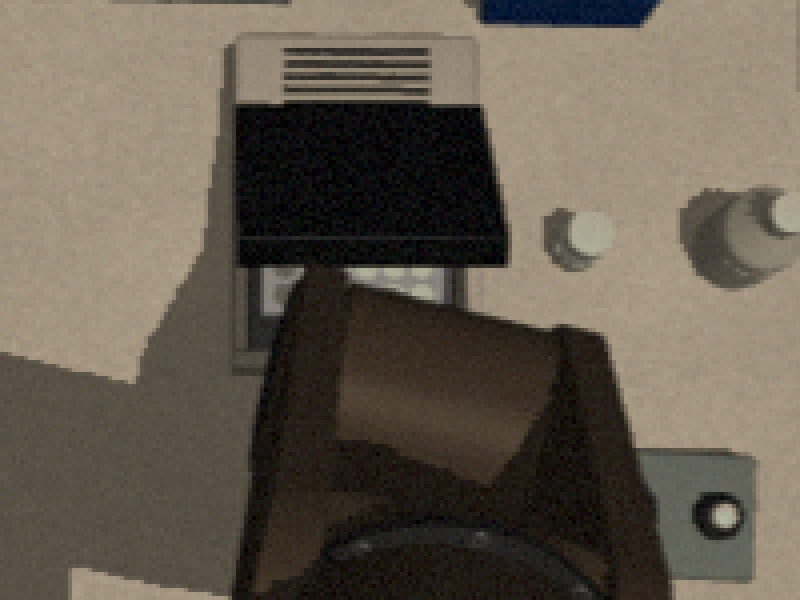

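Tray panel is flush with the chamber front at (245,365), and the push stopped on force at 0.562 versus a predicted 0.559. I'll confirm it with a second push, then do the hood.

```bash
python3 - <<'E'
from util import *
r=rot(.1)
P=lambda dx,z: tcp(T(*p[:3],[-.116+dx,0,z]),r)
print(bot.move_l(P(.012,.049),r,feed=.02,max_force=10)); st('again'); bot.dwell(.3); st()
bot.move_l(P(-.04,.049),r,feed=.1)
bot.move_l(P(-.04,.28),r,feed=.3)
r=rot(0)
H=lambda q,up=0: tcp(T(*p[:3],np.add(hood(q,-.125,0,.023),[.011,0,up])),r)
bot.goto(H(p[4],.08),r); st('above')
print(bot.move_l(H(p[4]+.1,.0),r,feed=.08,max_force=5)); st('contact')
for q in np.arange(p[4],.04,-.1):
    hit=bot.move_l(H(q),r,feed=.05,max_force=15); st(f'q {q:.2f} {hit}')
    if hit: break
cv2.imwrite("pics/t2.png",bot.snapshot("scene")[125:325,140:380].repeat(3,0).repeat(3,1))
E
```

```text
True
again 7.78 tip [ 0.5622 -0.0649  0.048 ] F [0.  0.9 0.4]
 8.07 tip [ 0.5619 -0.0649  0.0478] F [-0.5  0.3 -0.3]
above 10.28 tip [ 0.683  -0.0627  0.2608] F [-0.6  0.8 -0. ]
False
contact 11.35 tip [ 0.6947 -0.0627  0.191 ] F [ 0.2 -0.3  0.2]
q 0.74 False 11.75 tip [ 0.6835 -0.0629  0.1832] F [0.3 0.9 0.8]
q 0.64 False 12.15 tip [ 0.6737 -0.0631  0.1748] F [-0.4 -0.2 -0.3]
q 0.54 False 12.55 tip [ 0.6648 -0.0633  0.1656] F [-0.4 -0.8 -0.1]
q 0.44 False 12.95 tip [ 0.6569 -0.0634  0.1557] F [-0.7 -0.6  0.7]
q 0.34 False 13.35 tip [ 0.6501 -0.0635  0.1449] F [ 0.1 -0.2 -1.5]
q 0.24 False 13.75 tip [ 0.6443 -0.0636  0.1336] F [ 0.4  0.3 -0.3]
q 0.14 False 14.15 tip [ 0.6397 -0.0637  0.1218] F [-0.5  0.1 -0.1]
```

View pics/t2.png

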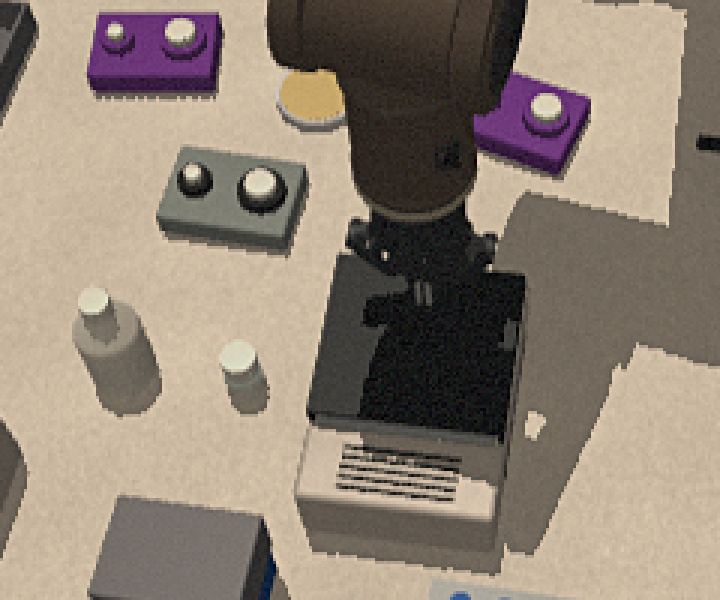

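The fingertips at (423,295) are on the hood, which is now nearly level. I'll finish closing it, press once more to confirm, and back off.

```bash
python3 - <<'E'
from util import *
r=rot(0)
H=lambda q,up=0: tcp(T(*p[:3],np.add(hood(q,-.125,0,.023),[.011,0,up])),r)
print(bot.move_l(H(.05),r,feed=.03,max_force=15)); st()
print(bot.move_l(H(0,-.012),r,feed=.02,max_force=15)); st('shut')
bot.dwell(.3); st()
print(bot.move_l(H(0,-.012),r,feed=.02,max_force=15)); st('again')
bot.move_l(H(0,.15),r,feed=.2)
# over the button
a=p[7]; r=rot(0,a)
B=lambda z: tcp(co([0,.032,z])(p),r)
bot.goto(B(.2),r); 
bot.move_l(B(.075),r,feed=.15); st('over btn')
im=bot.snapshot("scene"); cv2.imwrite("pics/t3.png",np.hstack([im[155:305,180:340],bot.snapshot("top")[90:240,300:460]]).repeat(2,0).repeat(2,1))
E
```

```text
False
 14.73 tip [ 0.6368 -0.0638  0.111 ] F [ 0.1 -0.5  0. ]
True
shut 15.23 tip [ 0.6365 -0.0638  0.1049] F [-2.2  0.4 11.7]
 15.53 tip [ 0.6365 -0.0639  0.1049] F [-2.6  0.3 13.5]
True
again 15.76 tip [ 0.6365 -0.0639  0.1049] F [-2.8  0.4 11.3]
over btn 18.6 tip [ 0.4987 -0.2553  0.0757] F [-0.2 -0.4 -0. ]
```

View pics/t3.png

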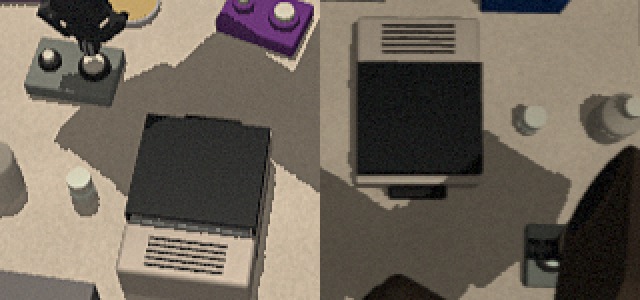

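The hood stopped at z 0.105, which is exactly the shut height, and the fingers are over the large button. Before pressing, I'll check the tray travel by comparing the bar's pixel position with the prediction.

```bash
python3 - <<'E'
from util import *
im=bot.snapshot("top"); cv2.imwrite("pics/t4.png",cv2.resize(im[165:205,300:400],None,fx=8,fy=8,interpolation=cv2.INTER_CUBIC))
for tv in(0,.004,.01):
    q=p.copy();q[3]=tv
    for nm,P in(("bar bottom L",(0,.04,.039)),("bar bottom R",(0,-.04,.039)),("panel bottom R",(.018,-.086,.022))):
        print(tv,nm,((proj("top",tr(*P)(q))-[300,165]+.5)*8-.5).round(1))
print("hood shut edge top", [((proj("top",T(*p[:3],[-.075,y,.105]))-[300,165]+.5)*8-.5).round(1) for y in(.084,-.084)])
E
```

```text
0 bar bottom L [271.9 207.7]
0 bar bottom R [498.8 207.7]
0 panel bottom R [620.6 162.7]
0.004 bar bottom L [271.9 219.1]
0.004 bar bottom R [498.9 219. ]
0.004 panel bottom R [620.8 173.8]
0.01 bar bottom L [272.  236.1]
0.01 bar bottom R [499.1 236. ]
0.01 panel bottom R [621.  190.5]
hood shut edge top [array([149.6,  97. ]), array([653.9,  97.4])]
```

View pics/t4.png

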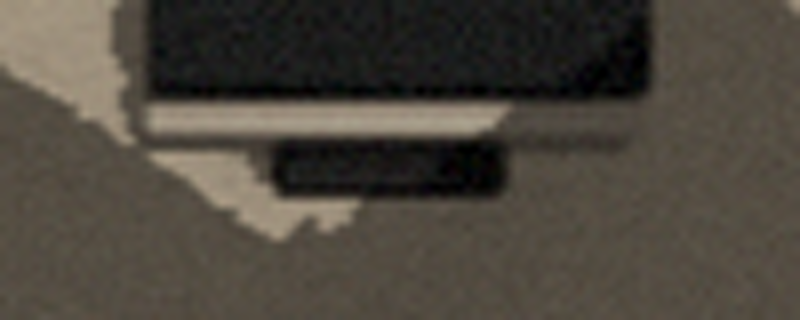

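The bar's lower edge is at row 195, further in than the predicted fully-in row of 208, and the hood edge at row 97 matches the shut prediction. Both are closed, so I'll press the button.

```bash
python3 - <<'E'
from util import *
r=rot(0,p[7]); B=lambda z: tcp(co([0,.032,z])(p),r)
bot.move_l(B(.056),r,feed=.05,max_force=10); st('near')
for z in(.052,.050,.048,.0465,.045,.043,.041):
    hit=bot.move_l(B(z),r,feed=.02,max_force=12); st(f'{z} {hit}')
    if hit: break
bot.dwell(.4); st('held')
bot.move_l(B(.15),r,feed=.08); bot.dwell(.3); st('up')
E
```

```text
near 19.28 tip [ 0.4978 -0.2551  0.0556] F [-0.7 -1.   0.1]
0.052 False 19.63 tip [ 0.4981 -0.2553  0.0521] F [-0.2 -0.5  1.6]
0.05 False 19.88 tip [ 0.4982 -0.2553  0.05  ] F [ 0.7 -0.2  2.6]
0.048 False 20.13 tip [ 0.4982 -0.2553  0.048 ] F [ 1.2 -0.6  4.6]
0.0465 False 20.38 tip [ 0.4981 -0.2553  0.0465] F [ 1.7 -0.9  4.6]
0.045 False 20.63 tip [ 0.4982 -0.2553  0.0458] F [-3.4  2.  18.6]
0.043 False 20.88 tip [ 0.4984 -0.2554  0.0452] F [-10.1   4.9  51.4]
0.041 False 21.13 tip [ 0.4985 -0.2554  0.0447] F [-15.7   9.1  82. ]
held 21.53 tip [ 0.4985 -0.2555  0.0447] F [-16.6   8.4  81.6]
up 23.35 tip [ 0.4979 -0.2552  0.1498] F [-0.3  0.5 -0.3]
```

```bash
python3 - <<'E'
from util import *
bot.goto([.45,.15,.3],rot(0))
cv2.imwrite("pics/t5.png",bot.snapshot("scene")); st()
E
```

```text
24.98 tip [0.4503 0.1492 0.2826] F [-0.7  0.   0.2]
```

View pics/t5.png

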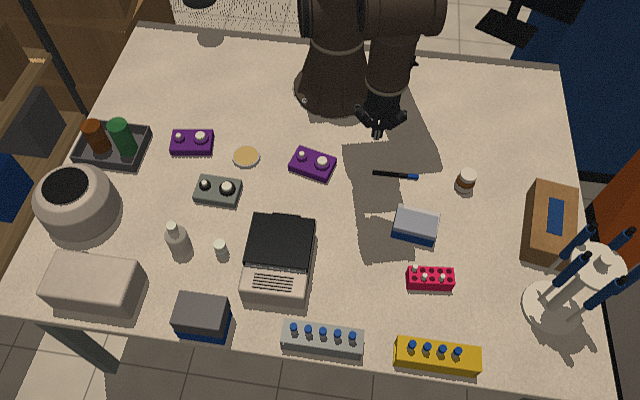

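The hood is shut with the tray in at (278,245), the large button is up again at (227,187), and the bystanders are where they started. Handing in.

```bash
python3 -c "
from bench import bot
print(bot.finish_job())"
```

```text
the job is handed in; nothing more can be done
None
```

I pushed the tray in, shut the hood, pressed and released the larger button, and handed the job in; the hand-in gave no verdict, and the button press peaked at about 82 N on the wrist (limit 120 N), harder than I intended.

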